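# Close up the dust extractor's filter panel

### The arm

A 7-joint arm with a two-finger parallel gripper is mounted at the origin on a cart in front of the work surface, level with it; the furniture and walls round the work are solid. World frame = base frame: x ahead of the robot, y to its left, z up, the work surface at z = 0. Lengths are in m, angles in rad, forces in N, time in s.
With the tool pointing down it reaches from about 0.425 to 0.95 m from the base axis. Payload 4.7 kg.
Tool frame: the origin (TCP) lies on the front face of the gripper's body, between the roots of the fingers; the fingertips stand 70 mm ahead of it and the grasp point (between the pads) lies 51 mm ahead of it; z points along the fingers, y is the line along which they close (so a half turn about z gives the same grasp; the last joint's range is limited). The gripper opens to 87 mm and grips with 3 to 60 N. Pads are 19 mm wide; open, the fingers measure 117 mm over their backs; the gripper's body (75 mm by 190 mm) begins 51 mm behind the grasp point.
Start: joints at [-1.263, 0.469, -0.049, 1.532, 0.024, 1.141, -0.082], TCP at [0.223, 0.637, 0.292] pointing down, gripper open.
Joint ranges: [-2.59, 2.59], [-0.33, 1.99], [-1.39, 1.29], [0.1, 2.45], [-1.04, 4.18], [0.21, 1.99], [-2.66, 2.66]. Speed limits (rad/s): [2.57, 2.57, 3.14, 3.14, 3.14, 3.14, 3.14].

### API

Orientations are given as a unit quaternion [x, y, z, w].
In Python, from rig import ctrl, eyes gives the robot as it stands. The module is installed in compiled form; this text tells all that it offers.
- The arm moves only by the tool apply_moves, never from a script. Its argument "plan" is a list of rows, each a list of 4 numbers: the shift along the world's x, y, z in m, then the turn about the world's z in rad. A call has 1 to 12 rows; each row shifts and turns the commanded pose from where the row before left it; what a row does not reach is not made up. A row lasts 1/12 s, in which the tool goes at most 41.7 mm and 7.16 degrees, less where a joint would pass 70% of its speed; a pose out of reach is approached as far as the arm can. A call is refused whole if a number of a shift passes 0.0417 or a number of a turn 0.125, either way. A call with a gripper value outside its range is refused whole. "hand" is the gripper's target within -1 to 1 (shut at 1, half-way at 0, fully open at -1), set as the call begins (left out, the last holds). The fingers move at their own pace and stop on an object; "squeeze" is the grip in N (left out, the last holds). Time passes only in rows, so rows that do not move let the fingers close. It gives the time, the measured TCP pose, the force, the opening and the grip force at its end, in the units of the state.
- ctrl.read_state(): the state, without advancing time (a new reading comes with each control period).
- eyes.read_camera(name): name is "scene" or "top"; returns the picture (480x640x3 uint8, red, green, blue); there is no depth.
- eyes.camera_params(name): a dict with "fovy" (degrees; the focal length in pixels is half the picture's height over the tangent of half this angle, whatever the lens; pixels are square), "cx", "cy" (the principal point, pixels), "k1" (the pictures are not rectified: a ray, as slopes to the right and down, at radius r is drawn at 1 + k1 r^2 times it, then the intrinsics apply), "eye" and "rotation" of the camera in the world. Camera axes: x right, y down, z forward; pixel columns grow to the right and rows downward; lengths in m; the calibration is good to about 2 mm. A picture is of the moment at which its call begins. camera_params takes no time and is no camera call.
- ctrl.finish_job(): hands the job in; it is judged then, once.
The state is a dict: "clock": time; "q": joint angles; "dq": joint speeds; "joint_torque": joint torques, N m; "tool_pos": TCP position; "ee_rot": TCP orientation; "contact_force": force on the tool from outside, world axes, zero at the start; "moment": the same for the moment, N m; "grip_width": finger opening in m; "gripper_force": force on a finger pad.
Only numpy, scipy, OpenCV 4.12 (cv2) and the standard library are available. Lean on these libraries where they do the work, as an engineer would, in place of code of your own. Each camera call takes 0.05 s, during which the arm holds its last target. There are 200 camera calls.

### The job

Get the white bench dust extractor ready to be sealed: first set its orange-gripped fan lever to the green idle mark, and leave it there. Then, while the blue filter panel still stands proud, without pushing it down, turn the black quarter-turn fastener on it clockwise (seen from above) until its white slot line is in line with the two red ticks. Then push the panel down until it sits home on its frame all round, the slot still in line, and finish the program while still holding it pressed there, since it springs up when let go; leave the other things on the table where they are.

Things in the scene. Friction and masses are not known exactly. Their poses are not given: they have to be found in the camera images.
- extractor: white bench dust extractor, fixed to the table: box 180 (x) x 260 (y) x 80 mm high; origin at the centre of its underside, x away from its louvred front, y to its left. Turned by up to 20 degrees. On its top (z 80): at the right the fan lever (pivot at x 0, y -80, z 80 mm, pivot line along y), at the left the blue panel (hinge line along y at x 62, z 84 mm; centre line y 50 mm)
- fan_lever (a joint): lever angle, rad: 0 upright, positive leaning to the extractor's +x (away from its front), range -0.8 to 0.8. Green idle mark at -0.35 (leaning to the front); white marks at -0.7, 0, 0.35, 0.7. Starts between 0.2 and 0.65. Stays where left; about 1.5 N at the grip moves it. Thin steel arm between two black half discs (28 mm radius, 32 mm wide together) that carry the marks
- lever_grip (a point): centre of the lever's orange cross grip, 60 mm from the pivot: a cylinder 18 mm in diameter, 24 mm long along the extractor's y
- panel (a joint): blue panel, 125 (x) x 140 (y) x 5 mm, hinged along its far edge. Angle, rad: 0 = home on the frame (top at z 89 mm), firm stop; 0.065 = proud, front edge 8 mm up, where a spring gasket holds it at the start. About 3 N down at the fastener starts to move it, about 8 N brings it home; it springs up when let go
- fastener (a joint): angle of the black wing fastener, rad, counter-clockwise from above: 0 = wing along the extractor's x, in line with the red ticks before and behind it on the dark 50 mm disc round it. Range -0.5 to 1.6, no click or stop at 0. Starts between 0.7 and 1.4 (turn it clockwise). Stays where left, friction 0.06 N m
- fastener_grip (a point): point to grip on the fastener's axis (extractor's x -36, y 50 mm), 20.5 mm above the panel's top (6 mm higher yet while proud). The wing is 38 mm long, 12 mm thick, from 7.5 to 31.5 mm above the panel's top, on a round foot 25 mm wide; a white slot line runs along its top
- dropper_bottle: small brown dropper bottle, 33 mm wide, 102 tall; a bystander, not to be disturbed; origin at the centre of its underside
- tea_mug: green and white mug, 78 mm wide, 101 tall; a bystander, not to be disturbed; origin at the centre of its underside
- packet_1: flat white and blue packet, 80 x 105 x 15 mm; a bystander, not to be disturbed; origin at the centre of its underside
- thread_spool: thread spool, 31 mm wide, 40 tall; a bystander, not to be disturbed; origin at the centre of its underside

How it is judged:
By the outcome, as a careful person would: the job done as asked, in the order asked, and still so for the second after the job is handed in, while the arm keeps its last pose, push and grip.
It also fails if it takes over 51 s, if anything falls off the work surface, if the arm or the gripper's body presses on something with over 40 N, if the wrist force passes 120 N, or if a joint passes its speed limit or range.

## Working session

There is one attempt and no reset: what is moved stays moved. The work goes in short steps, Python scripts to look and compute and a tool call to move; the robot and the scene stay as the last step left them, time stands still between calls to the robot, and variables do not carry over. Pictures are saved under pics/ and viewed, at most 10 in all, crops included, and the job is handed in when it is done.

Besides the shell and the picture viewer there is one more tool, called after "Emit:" as a command line: name --pt "numbers of a row" for each row, then --argument value for the rest. apply_moves: Moves the arm, as the interface text tells. Its arguments: {"type":"object","properties":{"plan":{"type":"array"},"hand":{"type":"number"},"squeeze":{"type":"number"}},"required":["plan"]}

```bash
mkdir -p pics; python3 - <<'E'
from rig import ctrl, eyes
import cv2
for n in ("scene","top"):
    im=eyes.read_camera(n); cv2.imwrite(f"pics/{n}0.png",im[:,:,::-1]); print(n,eyes.camera_params(n))
s=ctrl.read_state(); print(s)
E
```

```text
scene {'fovy': 55.99289412725104, 'cx': 324.08379163298406, 'cy': 240.56397407564998, 'k1': -0.08083267895458682, 'eye': array([ 0.26440758, -0.5694945 ,  0.69223072]), 'rotation': array([ 0.88165667, -0.26241166,  0.11524278, -0.37488764])}
top {'fovy': 55.449023632080774, 'cx': 317.0913302884535, 'cy': 238.53643669622443, 'k1': -0.04679526249854606, 'eye': array([ 0.43760941, -0.04752059,  0.93350831]), 'rotation': array([ 0.71088541, -0.69501421,  0.07406041, -0.0781808 ])}
{'clock': 0.1, 'q': array([-1.26290677,  0.46937875, -0.04856039,  1.53356565,  0.02411769,
        1.14104213, -0.08230392]), 'dq': array([ 0.00071718, -0.00208127,  0.00043247, -0.00236855,  0.00104741,
       -0.00090193,  0.0006264 ]), 'joint_torque': array([-1.37228527e-02, -5.09173071e+01, -9.23509290e-02, -2.37059820e+01,
       -6.49643317e-02,  2.31347722e-02,  2.33000292e-04]), 'tool_pos': array([0.22292657, 0.63667772, 0.2912958 ]), 'ee_rot': array([ 1.67599267e-01,  9.85854791e-01, -8.97974778e-04, -1.03848818e-04]), 'contact_force': array([-0.81798328,  0.02438763,  0.61393111]), 'moment': array([0.001656  , 0.02888737, 0.01117571]), 'gripper_force': 0.0, 'grip_width': 0.08672642667003012}
```

View pics/scene0.png

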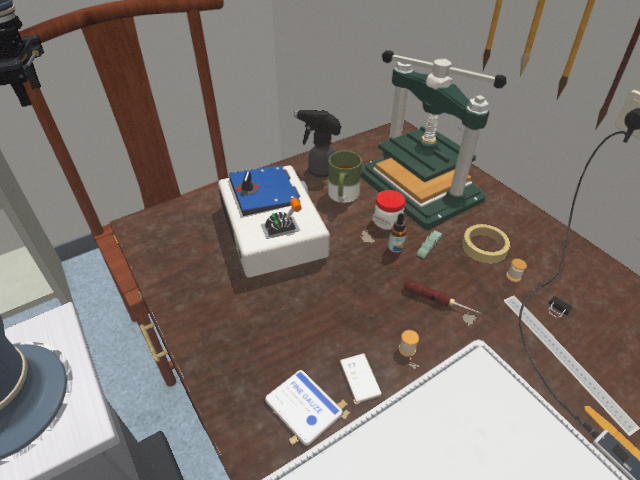

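View pics/top0.png

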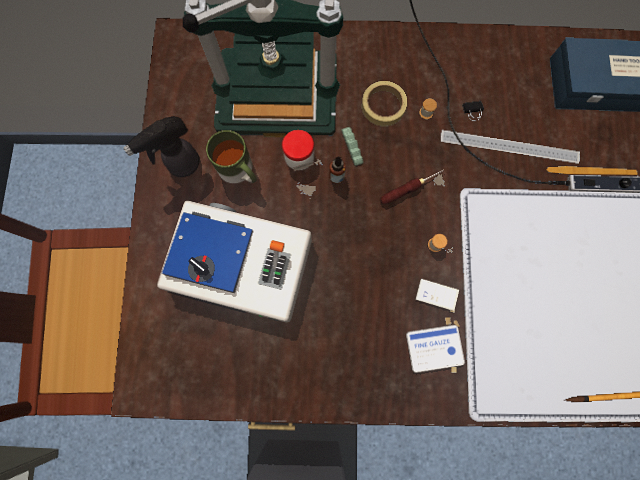

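The scene view shows the extractor at about (270,215), with the panel proud, the lever leaning back and the fastener at (248,182). In the top view the extractor is around (235,262), fastener (200,266), orange grip (277,245), and the mug is behind it at (228,152). Next I'll enlarge a crop for corner pixels.

```bash
cat > h.py <<'E'
import numpy as np, cv2
from rig import ctrl, eyes
from scipy.spatial.transform import Rotation as R
def cam(n):
    p=eyes.camera_params(n); f=240/np.tan(np.radians(p["fovy"]/2))
    K=np.array([[f,0,p["cx"]],[0,f,p["cy"]],[0,0,1.]]); return K,np.array([p["k1"],0,0,0,0.]),R.from_quat(p["rotation"]),np.array(p["eye"])
def proj(n,X):
    K,d,r,e=cam(n); ri=r.inv()
    c=ri.apply(np.atleast_2d(X)-e); return cv2.projectPoints(c,np.zeros(3),np.zeros(3),K,d)[0][:,0]
def at_z(n,uv,z):
    K,d,r,e=cam(n); u=cv2.undistortPoints(np.array(uv,float).reshape(-1,1,2),K,d)[:,0]
    w=r.apply(np.c_[u,np.ones(len(u))]); return e+w*((z-e[2])/w[:,2])[:,None]
def crop(n,x0,y0,w,h,s,name):
    im=eyes.read_camera(n); c=cv2.resize(im[y0:y0+h,x0:x0+w],None,fx=s,fy=s,interpolation=cv2.INTER_CUBIC)
    cv2.imwrite(name,c[:,:,::-1])
E
python3 -c "
from h import *
crop('top',150,190,170,140,4.5,'pics/c1.png')
a=at_z('top',[[187,202],[312,232],[290,321],[158,287]],.08);print(a)"
```

```text
[[ 0.69212556  0.21595875  0.08      ]
 [ 0.6371959  -0.03028235  0.08      ]
 [ 0.4678362   0.00602385  0.08      ]
 [ 0.52448468  0.25711716  0.08      ]]
```

View pics/c1.png

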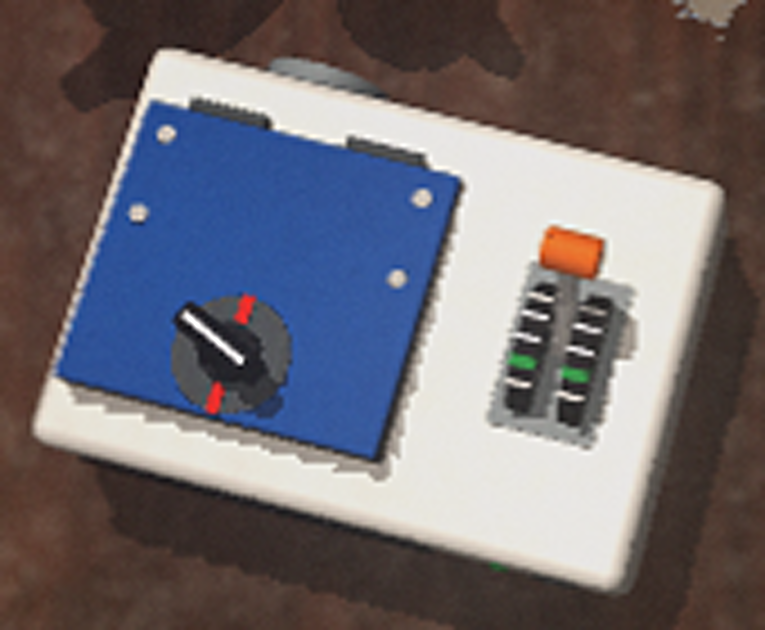

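The crop shows panel corners at (152,100), (462,180), (380,462), (60,376), the red ticks at (246,309)/(215,399), the slot line from (183,312) to (242,361), and the grip centre at (572,252).

```bash
cat > fit.py <<'E'
from h import *
from scipy.optimize import least_squares
C=lambda p:(np.array(p,float)+.5)/4.5-.5+[150,190]
loc=np.array([[62,120,89],[62,-20,89],[-63,-20,97],[-63,120,97],[-90,-130,78],[90,-130,78],[90,130,78],[-90,130,78]])/1e3
uv=C([[152,100],[462,180],[382,463],[58,376],[618,597],[727,183],[155,43],[30,443]])
w=np.array([1,1,1,1,.5,.5,.5,.5])[:,None]
def W(p,l): return R.from_euler('z',p[2]).apply(l)+[p[0],p[1],0]
f=lambda p:((proj('top',W(p,loc))-uv)*w).ravel()
s=least_squares(f,[.58,.11,.2]); p=s.x; print(p,np.round(s.fun.reshape(-1,2),1))
lv=lambda t:W(p,np.array([[.06*np.sin(t),-.08,.08+.06*np.cos(t)]]))
t=least_squares(lambda t:(proj('top',lv(t[0]))-C([572,252])).ravel(),[.4]);print('lever',t.x,t.fun,lv(t.x[0]),'goal',lv(-.35))
a=at_z('top',C([[183,312],[242,361]]),.1265);d=a[0]-a[1];print('slot ctr',a.mean(0),'ang',np.arctan2(d[1],d[0])-p[2],np.linalg.norm(d))
b=at_z('top',C([[246,309],[215,399]]),.097);d=b[0]-b[1];print('ticks',b.mean(0),np.arctan2(d[1],d[0])-p[2]);print('fast',W(p,np.array([[-.036,.05,.1155]])))
E
python3 fit.py
```

```text
[ 0.58225619  0.11532137 -0.22408058] [[-0.   0.1]
 [ 0.7 -0.5]
 [-0.7 -0.1]
 [-0.7  0.6]
 [ 0.9 -0. ]
 [ 0.7 -0. ]
 [ 0.2 -0.1]
 [-0.3 -0.2]]
lever [0.62033153] [1.08254241 0.43405052] [[0.59848569 0.02957116 0.12882115]] goal [[0.54441989 0.04189318 0.13636236]]
slot ctr [0.56213587 0.17398374 0.1265    ] ang 1.1453401201671403 0.03169869871764241
ticks [0.55962782 0.17397395 0.097     ] -0.03544447479782889
fast [[0.55826673 0.17207087 0.1155    ]]
```

Emit:
apply_moves --pt "0.0156 -0.0253 0 -0.0608" --pt "0.0156 -0.0253 0 -0.0608" --pt "0.0156 -0.0253 0 -0.0608" --pt "0.0156 -0.0253 0 -0.0608" --pt "0.0156 -0.0253 0 -0.0608" --pt "0.0156 -0.0253 0 -0.0608" --pt "0.0156 -0.0253 0 -0.0608" --pt "0.0156 -0.0253 0 -0.0608" --pt "0.0156 -0.0253 0 -0.0608" --pt "0.0156 -0.0253 0 -0.0608" --pt "0.0156 -0.0253 0 -0.0608" --pt "0.0156 -0.0253 0 -0.0608" --hand 0.1 --squeeze 8

```text
clock: 1.15
tool_pos: [0.4107, 0.3321, 0.2922]
ee_rot: [0.51, 0.86, -0.0, -0.0]
contact_force: [-0.7, 0.1, -0.2]
grip_width: 0.0393
gripper_force: 0.0
```

Emit:
apply_moves --pt "0.0156 -0.0253 0 -0.0608" --pt "0.0156 -0.0253 0 -0.0608" --pt "0.0156 -0.0253 0 -0.0608" --pt "0.0156 -0.0253 0 -0.0608" --pt "0.0156 -0.0253 0 -0.0608" --pt "0.0156 -0.0253 0 -0.0608" --pt "0.0156 -0.0253 0 -0.0608" --pt "0.0156 -0.0253 0 -0.0608" --pt "0.0156 -0.0253 0 -0.0608" --pt "0.0156 -0.0253 0 -0.0608" --pt "0.0156 -0.0253 0 -0.0608" --pt "0.0156 -0.0253 0 -0.0608" --pt "0 0 0 0"

```text
invalid input
```

Emit:
apply_moves --pt "0.0156 -0.0253 0 -0.0608" --pt "0.0156 -0.0253 0 -0.0608" --pt "0.0156 -0.0253 0 -0.0608" --pt "0.0156 -0.0253 0 -0.0608" --pt "0.0156 -0.0253 0 -0.0608" --pt "0.0156 -0.0253 0 -0.0608" --pt "0.0156 -0.0253 0 -0.0608" --pt "0.0156 -0.0253 0 -0.0608" --pt "0.0156 -0.0253 0 -0.0608" --pt "0.0156 -0.0253 0 -0.0608" --pt "0.0156 -0.0253 0 -0.0608" --pt "0.0156 -0.0253 0 -0.0608"

```text
clock: 2.15
tool_pos: [0.5978, 0.0287, 0.2921]
ee_rot: [0.783, 0.622, -0.0, -0.0]
contact_force: [1.0, 1.4, 0.2]
grip_width: 0.0391
gripper_force: 0.0
```

```bash
python3 -c "
from h import *
s=ctrl.read_state();print(s['tool_pos'],s['q'],R.from_quat(s['ee_rot']).as_matrix()[:,1],s['contact_force'])
crop('scene',190,120,170,150,4.5,'pics/c2.png')"
```

```text
[0.59782885 0.02873483 0.292097  ] [-0.49406874  0.36577212  0.49419193  1.74590863 -0.19393304  1.07868093
 -0.16324822] [ 9.74138499e-01 -2.25951502e-01 -3.23202454e-04] [0.97306291 1.40830414 0.21746095]
```

View pics/c2.png

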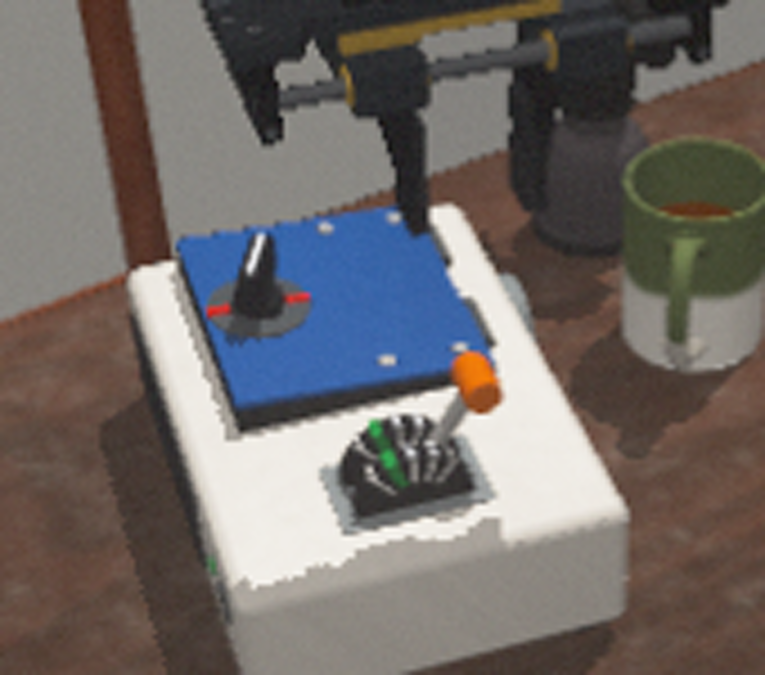

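The scene crop shows the grip centre at (476,382), panel corners at (178,240), (237,408), (495,345), and the slot running from (265,236) to (250,275). I'll cross-check these with the fit from the top camera.

```bash
cat >> fit.py <<'E'
D=lambda p:(np.array(p,float)+.5)/4.5-.5+[190,120]
l2=loc[[3,2,1]]; u2=D([[178,240],[237,408],[495,345]])
print('scene resid',proj('scene',W(p,l2))-u2)
F=lambda q:np.r_[f(q[:3]),(proj('top',W(q,np.array([[.06*np.sin(q[3]),-.08,.08+.06*np.cos(q[3])]])))-C([572,252])).ravel(),(proj('scene',W(q,np.array([[.06*np.sin(q[3]),-.08,.08+.06*np.cos(q[3])]])))-D([476,382])).ravel(),(proj('scene',W(q,l2))-u2).ravel()]
s=least_squares(F,[*p,.6]);q=s.x;p=q[:3];print(q,np.round(s.fun,1));print('grip',lv(q[3]),'goal',lv(-.35));print('fast',W(p,np.array([[-.036,.05,.1155]])))
E
python3 fit.py | tail -15
```

```text
[ 0.9 -0. ]
 [ 0.7 -0. ]
 [ 0.2 -0.1]
 [-0.3 -0.2]]
lever [0.62033153] [1.08254241 0.43405052] [[0.59848569 0.02957116 0.12882115]] goal [[0.54441989 0.04189318 0.13636236]]
slot ctr [0.56213587 0.17398374 0.1265    ] ang 1.1453401201671403 0.03169869871764241
ticks [0.55962782 0.17397395 0.097     ] -0.03544447479782889
fast [[0.55826673 0.17207087 0.1155    ]]
scene resid [[-0.27039062  0.75184847]
 [ 0.52918158  0.87938331]
 [ 1.30327281  4.70270208]]
[ 0.58291286  0.11670113 -0.21987481  0.57995379] [-0.9 -0.  -0.1 -0.9 -1.3 -0.5 -1.4  0.5  0.6 -0.3  0.3 -0.3 -0.2 -0.2
 -0.6 -0.2 -0.1  0.8  0.5  0.8 -0.5  0.5  0.6  0.5  1.2  4.2]
grip [[0.59755181 0.03145597 0.13018928]] goal [[0.54538571 0.04311446 0.13636236]]
fast [[0.55868494 0.17334924 0.1155    ]]
```

Emit:
apply_moves --pt "0 0.002 -0.02 0" --pt "0 0 -0.03 0" --pt "0 0 -0.03 0" --pt "0 0 -0.02 0" --pt "0 0 -0.006 0" --pt "0 0 0 0" --pt "0 0 0 0"

```text
clock: 2.78
tool_pos: [0.5979, 0.0319, 0.187]
ee_rot: [0.782, 0.623, 0.0, 0.0]
contact_force: [-0.1, 0.5, 0.6]
grip_width: 0.0394
gripper_force: 0.0
```

Emit:
apply_moves --pt "0 0 0 0" --pt "0 0 0 0" --pt "0 0 0 0" --pt "0 0 0 0" --pt "0 0 0 0" --pt "0 0 0 0" --hand 1 --squeeze 10

```text
clock: 3.28
tool_pos: [0.5979, 0.0319, 0.1871]
ee_rot: [0.782, 0.623, 0.001, 0.0]
contact_force: [-0.8, 0.1, 3.7]
grip_width: 0.0195
gripper_force: 9.3
```

Emit:
apply_moves --pt "-0.0047 0.0011 0.0029 0" --pt "-0.005 0.0011 0.0025 0" --pt "-0.0053 0.0012 0.002 0" --pt "-0.0053 0.0012 0.0014 0" --pt "-0.0055 0.0012 0.001 0" --pt "-0.0055 0.0012 0.0004 0" --pt "-0.0055 0.0012 -0.0001 0" --pt "-0.0056 0.0012 -0.0007 0" --pt "-0.0053 0.0012 -0.0011 0" --pt "-0.0053 0.0012 -0.0017 0" --pt "0 0 0 0" --pt "0 0 0 0"

```text
clock: 4.28
tool_pos: [0.5425, 0.0444, 0.192]
ee_rot: [0.782, 0.623, -0.002, -0.002]
contact_force: [-1.2, 2.6, 3.0]
grip_width: 0.0172
gripper_force: 10.1
```

```bash
python3 -c "
from h import *
crop('scene',230,160,100,90,7,'pics/c3.png')"
```

```text
(no output)
```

View pics/c3.png

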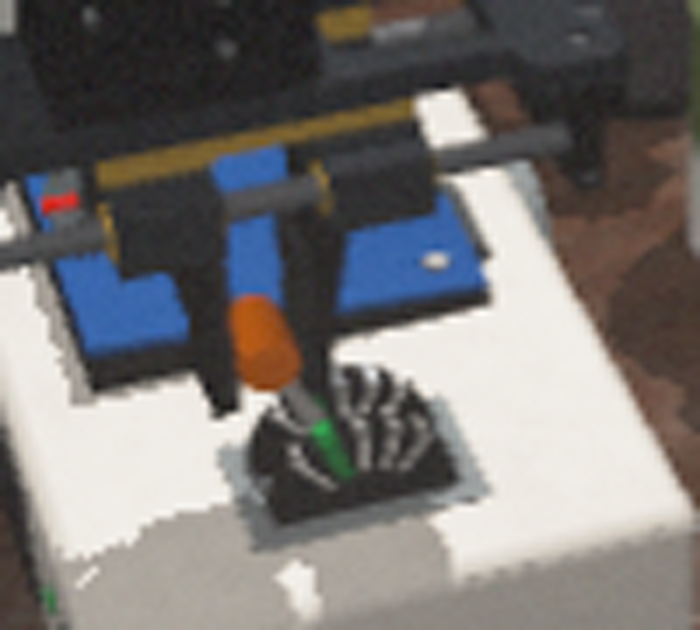

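The lever lies on or near the green mark: arm from (290,390), mark from (320,430) to (345,470). I'll release, lift and measure without the gripper in view.

Emit:
apply_moves --pt "0 0 0 0" --pt "0 0 0 0" --pt "0 0 0 0" --pt "0 0 0 0" --pt "0 0 0.02 0" --pt "0 0 0.03 0" --pt "0 0.02 0.03 -0.05" --pt "0 0.03 0.01 -0.08" --pt "0.004 0.035 0 -0.1" --pt "0.006 0.035 0 -0.1" --pt "0.006 0.01 0 -0.1" --pt "0 0 0 0" --hand 0.1

```text
clock: 5.33
tool_pos: [0.5606, 0.1782, 0.2823]
ee_rot: [0.896, 0.444, 0.0, -0.0]
contact_force: [0.2, 0.1, 0.6]
grip_width: 0.0391
gripper_force: 0.0
```

```bash
python3 -c "
from h import *
a=eyes.read_camera('scene')[195:240,250:310];b=eyes.read_camera('top')[230:290,250:300]
a=cv2.resize(a,None,fx=8,fy=8,interpolation=2);b=cv2.resize(b,None,fx=8,fy=8,interpolation=2)
o=np.zeros((480,790,3),'uint8');o[:a.shape[0],:a.shape[1]]=a[:,:480];o[:,390+0:790]=o[:,390:790]
o=np.zeros((480,880,3),'uint8');o[:360,:480]=a;o[:,480:]=b
cv2.imwrite('pics/c4.png',cv2.resize(o,(800,436))[:,:,::-1])
s=ctrl.read_state();print(s['tool_pos'],s['q'],R.from_quat(s['ee_rot']).as_matrix()[:,1])"
```

```text
[0.56022186 0.17312186 0.28237915] [-0.78658887  0.36068837  0.53967112  1.78661579 -0.20862399  1.0528552
 -0.82432694] [ 7.94121030e-01 -6.07759549e-01  3.47617342e-04]
```

View pics/c4.png

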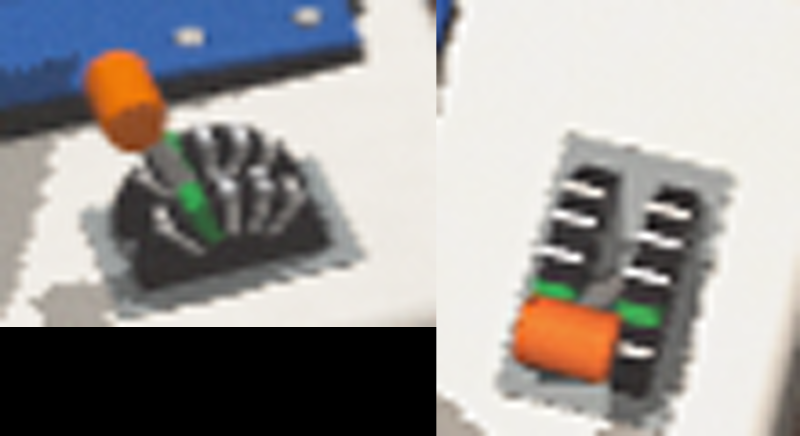

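Left is the scene view with the grip centre at (125,100) and the arm just left of the upper green mark. Right is the top view with the grip at (567,340). Computing the angle:

```bash
cat > lev.py <<'E'
from h import *
from scipy.optimize import least_squares
k=7.273
us=np.array([125,100])/k+[250,195]-.4; ut=np.array([567-436.4,340])/k+[250,230]-.4
g=lambda q:R.from_euler('z',q[2]).apply([[.06*np.sin(q[3]),-.08,.08+.06*np.cos(q[3])]])+[q[0],q[1],0]
for P in ([.5823,.1153,-.2241],[.5829,.1167,-.2199]):
  for n,u in (('scene',us),('top',ut)):
    s=least_squares(lambda t:(proj(n,g([*P,t[0]]))-u).ravel(),[-.3]);print(P,n,s.x,s.fun)
# marks on disc r=28, y=-96..-80 near side, compare green mark
for t in (-.7,-.35,-.41,0):
  X=[[ .0285*np.sin(t),y,.08+.0285*np.cos(t)] for y in (-.096,-.066)]
  Y=R.from_euler('z',P[2]).apply(X)+[P[0],P[1],0]
  print(t,((proj('scene',Y)+.4-[250,195])*k).round(),((proj('top',Y)+.4-[250,230])*k+[436.4,0]).round())
E
python3 lev.py
```

```text
[0.5823, 0.1153, -0.2241] scene [-0.39827669] [1.07271214 1.83912035]
[0.5823, 0.1153, -0.2241] top [-0.39576798] [1.30533259 0.28276771]
[0.5829, 0.1167, -0.2199] scene [-0.40911789] [0.89678299 1.49977257]
[0.5829, 0.1167, -0.2199] top [-0.4070561] [0.55378204 0.11646487]
-0.7 [[177. 238.]
 [147. 169.]] [[652. 353.]
 [537. 324.]]
-0.35 [[207. 216.]
 [176. 148.]] [[659. 317.]
 [544. 289.]]
-0.41 [[201. 219.]
 [170. 151.]] [[658. 324.]
 [543. 295.]]
0 [[241. 203.]
 [210. 135.]] [[669. 279.]
 [554. 250.]]
```

Every estimate puts the lever at about -0.40, an overshoot of 0.05 rad (3 mm at the grip). I'll regrip it and bring it back 3 mm.

Emit:
apply_moves --pt "-0.003 -0.022 0 0.1" --pt "-0.003 -0.022 0 0.1" --pt "-0.003 -0.022 0 0.1" --pt "-0.003 -0.022 0 0.1" --pt "-0.003 -0.022 0 0.03" --pt "-0.0027 -0.0187 0 0" --pt "0 0 -0.03 0" --pt "0 0 -0.03 0" --pt "0 0 -0.02 0" --pt "0 0 -0.01 0" --pt "0 0 0 0" --pt "0 0 0 0"

```text
clock: 6.43
tool_pos: [0.5428, 0.0438, 0.1933]
ee_rot: [0.782, 0.623, -0.0, 0.0]
contact_force: [0.0, 0.3, 0.1]
grip_width: 0.0392
gripper_force: 0.0
```

Emit:
apply_moves --pt "0 0 0 0" --pt "0 0 0 0" --pt "0 0 0 0" --pt "0 0 0 0" --pt "0 0 0 0" --pt "0 0 0 0" --hand 1

```text
clock: 6.93
tool_pos: [0.5429, 0.0452, 0.1935]
ee_rot: [0.782, 0.623, 0.0, 0.0]
contact_force: [-1.8, 0.9, 4.7]
grip_width: 0.0176
gripper_force: 10.0
```

Emit:
apply_moves --pt "0.001 -0.0002 0.0003 0" --pt "0.001 -0.0002 0.0003 0" --pt "0.001 -0.0003 0.0002 0" --pt "0 0 0 0" --pt "0 0 0 0" --pt "0 0 0 0"

```text
clock: 7.43
tool_pos: [0.5443, 0.0448, 0.1939]
ee_rot: [0.782, 0.623, -0.001, -0.002]
contact_force: [-5.9, 0.7, 7.6]
grip_width: 0.0177
gripper_force: 10.0
```

Emit:
apply_moves --pt "0 0 0 0" --pt "0 0 0 0" --pt "0 0 0 0" --pt "0 0 0 0" --pt "0 0 0.02 0" --pt "0 0 0.03 0" --pt "0 0.02 0.03 -0.05" --pt "0 0.03 0.01 -0.08" --pt "0.004 0.035 0 -0.1" --pt "0.006 0.035 0 -0.1" --pt "0.004 0.01 0 -0.1" --pt "0 0 0 0" --hand 0.1

```text
clock: 8.43
tool_pos: [0.5599, 0.1791, 0.2832]
ee_rot: [0.896, 0.444, 0.0, -0.0]
contact_force: [0.0, -0.9, -0.2]
grip_width: 0.0392
gripper_force: 0.0
```

```bash
python3 -c "
from h import *
a=eyes.read_camera('scene')[195:240,250:310];b=eyes.read_camera('top')[230:290,250:300]
a=cv2.resize(a,None,fx=8,fy=8,interpolation=2);b=cv2.resize(b,None,fx=8,fy=8,interpolation=2)
o=np.zeros((480,880,3),'uint8');o[:360,:480]=a;o[:,480:]=b
cv2.imwrite('pics/c5.png',cv2.resize(o,(800,436))[:,:,::-1])
s=ctrl.read_state();print(s['tool_pos'],R.from_quat(s['ee_rot']).as_matrix()[:,1])"
```

```text
[0.55965531 0.17398596 0.28325135] [ 7.94353872e-01 -6.07454947e-01  6.42680301e-04]
```

View pics/c5.png

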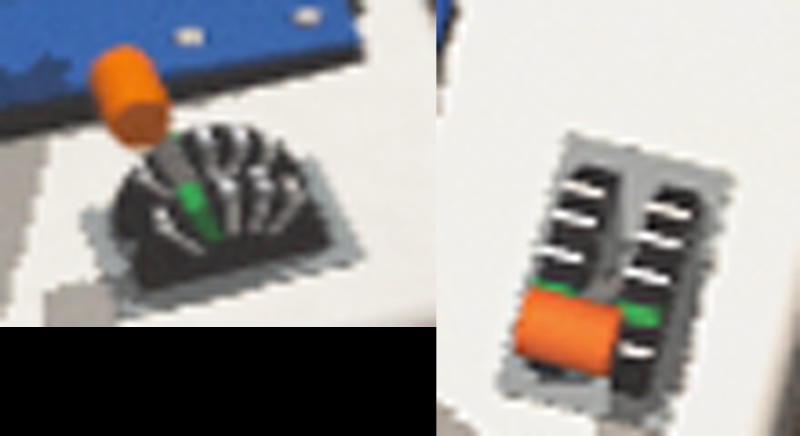

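The grip is now at (128,95) in the scene and (569,332) from above. It moved 8 px, so the angle is about -0.365 and the arm lines up with the green mark. Next is the fastener: descend without touching the panel, then close.

Emit:
apply_moves --pt "0 0 -0.03 0" --pt "0 0 -0.03 0" --pt "0 0 -0.025 0" --pt "0 0 -0.015 0" --pt "0 0 -0.007 0" --pt "0 0 0 0" --pt "0 0 0 0"

```text
clock: 9.12
tool_pos: [0.5603, 0.173, 0.1773]
ee_rot: [0.897, 0.441, 0.0, 0.0]
contact_force: [-0.0, -0.1, 1.0]
grip_width: 0.0393
gripper_force: 0.0
```

Emit:
apply_moves --pt "0 0 0 0" --pt "0 0 0 0" --pt "0 0 0 0" --pt "0 0 0 0" --pt "0 0 0 0" --pt "0 0 0 0" --pt "0 0 0 0" --pt "0 0 0 0" --hand 1 --squeeze 15

```text
clock: 9.78
tool_pos: [0.5603, 0.1741, 0.177]
ee_rot: [0.897, 0.442, 0.001, 0.0]
contact_force: [2.0, -0.8, 0.2]
grip_width: 0.0124
gripper_force: 15.0
```

```bash
python3 -c "
from h import *
a=eyes.read_camera('scene')[150:225,215:295];b=eyes.read_camera('top')[225:300,160:240]
f=lambda a:cv2.resize(a,None,fx=5,fy=5,interpolation=2)
cv2.imwrite('pics/c6.png',np.hstack([f(a),f(b)])[:,:,::-1])
s=ctrl.read_state();print(s['tool_pos'],R.from_quat(s['ee_rot']).as_matrix()[:,1],s['contact_force'],s['moment'])"
```

```text
[0.56029216 0.1741349  0.1769064 ] [ 0.79281379 -0.60946278  0.00118745] [ 2.61991799 -1.42390214 -0.26918277] [-0.14351085 -0.32689778 -0.00488827]
```

View pics/c6.png

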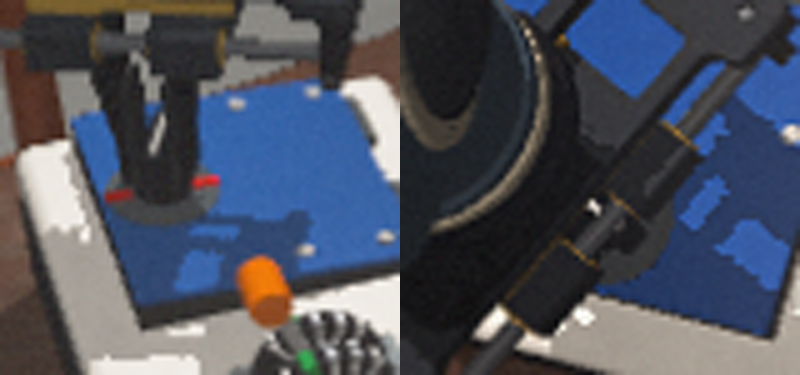

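The wing is gripped (12.4 mm, low force) and the panel is still proud. Turning clockwise by 1.138 rad.

Emit:
apply_moves --pt "0 0 0 0" --pt "0 0 0 -0.1138" --pt "0 0 0 -0.1138" --pt "0 0 0 -0.1138" --pt "0 0 0 -0.1138" --pt "0 0 0 -0.1138" --pt "0 0 0 -0.1138" --pt "0 0 0 -0.1138" --pt "0 0 0 -0.1138" --pt "0 0 0 -0.1138" --pt "0 0 0 -0.1138" --pt "0 0 0 0" --squeeze 20

```text
clock: 10.88
tool_pos: [0.56, 0.1746, 0.1766]
ee_rot: [0.994, -0.112, 0.0, 0.0]
contact_force: [2.0, -0.4, 1.6]
grip_width: 0.0118
gripper_force: 20.0
```

```bash
python3 -c "
from h import *
a=eyes.read_camera('scene')[150:225,215:295];b=eyes.read_camera('top')[225:300,160:240]
f=lambda a:cv2.resize(a,None,fx=5,fy=5,interpolation=2)
cv2.imwrite('pics/c7.png',np.hstack([f(a),f(b)])[:,:,::-1])
s=ctrl.read_state();v=R.from_quat(s['ee_rot']).as_matrix()[:,1];print(s['tool_pos'],v,np.arctan2(v[1],v[0]),s['contact_force'],s['moment'],s['q'])"
```

```text
[0.56000238 0.17455445 0.17675077] [-2.17770851e-01 -9.75999927e-01  7.33752224e-07] -1.790326248393911 [ 2.80755828 -1.25883819  0.60588415] [-0.12179711 -0.34403113 -0.0782811 ] [-0.942981    0.55777188  0.7861364   1.89563962 -0.5004132   0.89454106
 -1.69954244]
```

View pics/c7.png

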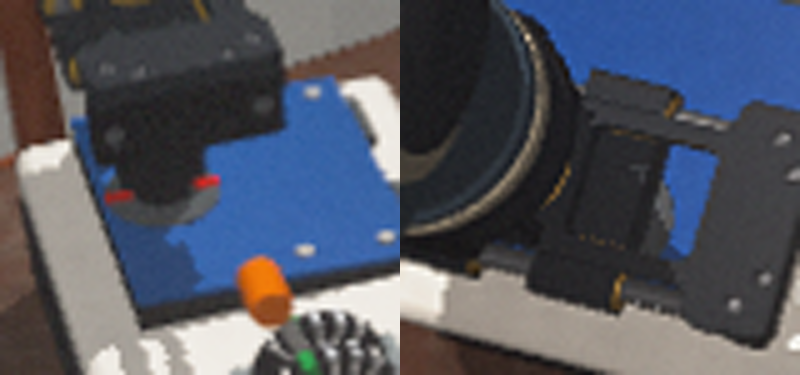

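The red ticks are visible either side of the gripped wing but the slot is hidden. I'll let go, lift and check alignment, since the fastener stays where it is left.

Emit:
apply_moves --pt "0 0 0 0" --pt "0 0 0 0" --pt "0 0 0 0" --pt "0 0 0 0" --pt "0 0 0.02 0" --pt "0 0 0.03 0" --pt "0 0 0.04 0" --pt "0.03 0 0.02 0" --pt "0.04 0 0 0" --pt "0.04 0 0 0" --pt "0.04 0 0 0" --pt "0 0 0 0" --hand 0.1

```text
clock: 11.98
tool_pos: [0.7147, 0.1736, 0.2846]
ee_rot: [0.994, -0.111, 0.002, 0.002]
contact_force: [-0.8, 0.1, -0.4]
grip_width: 0.0393
gripper_force: 0.0
```

```bash
python3 -c "
from h import *
a=eyes.read_camera('scene')[165:215,220:270];b=eyes.read_camera('top')[240:290,175:225]
f=lambda a:cv2.resize(a,None,fx=8,fy=8,interpolation=2)
cv2.imwrite('pics/c8.png',np.hstack([f(a),f(b)])[:,:,::-1])
s=ctrl.read_state();print(s['tool_pos'],s['contact_force'])"
```

```text
[0.7102598  0.17349362 0.28511984] [-0.18096149  0.57752797  0.42353305]
```

View pics/c8.png

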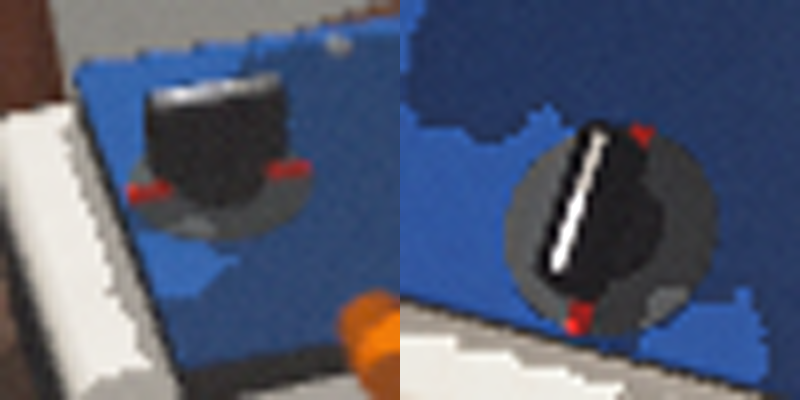

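From above, the slot runs (600,133)–(556,270) and the ticks are at about (640,135) and (580,318). They look parallel, so I'll compute the angle.

```bash
python3 -c "
from h import *
E=lambda p:(np.array(p,float)+.5)/8-.5+[175-50,240]
E2=lambda p:(np.array(p,float)+.5)/8-.5+[220,165]
for n,u,z in (('top',E([[600,133],[556,270]]),.1265),('top',E([[638,135],[580,318]]),.097),('scene',E2([[277,85],[155,98]]),.1265),('scene',E2([[290,170],[150,193]]),.097)):
  a=at_z(n,u,z);d=a[0]-a[1];print(n,a.mean(0),np.arctan2(d[1],d[0]),np.linalg.norm(d))
"
```

```text
top [0.56151182 0.17391924 0.1265    ] -0.23577180840116008 0.03215671633599586
top [0.56040098 0.17430163 0.097     ] -0.23393232122318225 0.044368111241184456
scene [0.56166075 0.1773525  0.1265    ] -0.3963333504991461 0.03246365660943122
scene [0.55963154 0.17797534 0.097     ] -0.30576970801855285 0.038380865684754906
```

The slot and ticks agree to 0.002 rad in the top view. Going back to grip and press.

Emit:
apply_moves --pt "-0.04 0 0 0" --pt "-0.04 0 0 0" --pt "-0.04 0 0 0" --pt "-0.0303 0.0008 0 0" --pt "0 0 -0.03 0" --pt "0 0 -0.03 0" --pt "0 0 -0.025 0" --pt "0 0 -0.015 0" --pt "0 0 -0.008 0" --pt "0 0 0 0" --pt "0 0 0 0" --pt "0 0 0 0"

```text
clock: 13.08
tool_pos: [0.5599, 0.1751, 0.18]
ee_rot: [0.994, -0.111, 0.001, -0.001]
contact_force: [1.0, -0.6, -0.7]
grip_width: 0.0392
gripper_force: 0.0
```

```bash
python3 -c "
from h import *
s=ctrl.read_state();v=R.from_quat(s['ee_rot']).as_matrix()[:,1];print(s['tool_pos'],np.arctan2(v[1],v[0]),s['contact_force'],s['grip_width'])"
```

```text
[0.55991747 0.17514018 0.18004764] -1.7931704058097833 [ 0.99163211 -0.55246037 -0.74195847] 0.039195875214482374
```

Emit:
apply_moves --pt "0 -0.0005 -0.003 0" --pt "0 0 0 0" --pt "0 0 0 0"

```text
clock: 13.33
tool_pos: [0.5596, 0.1746, 0.1761]
ee_rot: [0.994, -0.111, 0.0, -0.0]
contact_force: [0.2, -0.7, -0.8]
grip_width: 0.0393
gripper_force: 0.0
```

Emit:
apply_moves --pt "0 0 0 0" --pt "0 0 0 0" --pt "0 0 0 0" --pt "0 0 0 0" --pt "0 0 0 0" --pt "0 0 0 0" --pt "0 0 0 0" --pt "0 0 0 0" --hand 1 --squeeze 40

```text
clock: 14.0
tool_pos: [0.5595, 0.1747, 0.1757]
ee_rot: [0.994, -0.111, 0.0, -0.0]
contact_force: [0.2, 0.4, 0.0]
grip_width: 0.0116
gripper_force: 40.0
```

Emit:
apply_moves --pt "-0.0003 0.0001 -0.001 0" --pt "-0.0003 0.0001 -0.001 0" --pt "-0.0003 0.0001 -0.001 0" --pt "-0.0003 0 -0.001 0" --pt "-0.0003 0.0001 -0.001 0" --pt "-0.0003 0 -0.001 0" --pt "0 0 -0.001 0" --pt "0 0 0 0" --pt "0 0 0 0" --pt "0 0 0 0"

```text
clock: 14.83
tool_pos: [0.5582, 0.1749, 0.1703]
ee_rot: [0.994, -0.111, 0.0, -0.001]
contact_force: [-3.6, -0.1, 11.7]
grip_width: 0.0116
gripper_force: 40.0
```

Emit:
apply_moves --pt "0 0 -0.001 0" --pt "0 0 -0.001 0" --pt "0 0 0 0" --pt "0 0 0 0" --pt "0 0 0 0" --pt "0 0 0 0"

```text
clock: 15.33
tool_pos: [0.558, 0.175, 0.1688]
ee_rot: [0.994, -0.111, 0.0, -0.001]
contact_force: [-5.7, -0.6, 16.3]
grip_width: 0.0118
gripper_force: 40.0
```

Emit:
apply_moves --pt "0 0 -0.001 0" --pt "0 0 -0.001 0" --pt "0 0 0 0" --pt "0 0 0 0" --pt "0 0 0 0" --pt "0 0 0 0"

```text
clock: 15.83
tool_pos: [0.5581, 0.1748, 0.1684]
ee_rot: [0.994, -0.111, -0.0, -0.002]
contact_force: [-10.3, -0.4, 27.4]
grip_width: 0.0117
gripper_force: 40.1
```

```bash
cat > blue.py <<'E'
from h import *
P=[.5826,.116,-.222]
old=cv2.imread('pics/scene0.png')[:,:,::-1]; new=eyes.read_camera('scene')
def edge(im,a):  # blue boundary row along the panel's right edge columns
    o=[]
    for c in range(246,266,2):
        col=im[180:225,c].astype(int); m=(col[:,2]>col[:,0]*1.6+10)&(col[:,2]>50); i=np.where(m)[0]; o.append(180+i.max() if len(i) else -1)
    return o
print(edge(old,0));print(edge(new,0))
for t in (0,.065):
    xs=np.linspace(-.063,0,20); L=np.c_[.062-(.062-xs)*np.cos(t)+.005*np.sin(t),-.02+0*xs,.084+(.062-xs)*np.sin(t)+.005*np.cos(t)]
    q=proj('scene',R.from_euler('z',P[2]).apply(L)+[P[0],P[1],0]); print(t,np.interp(range(246,266,2),q[:,0],q[:,1]).round(1), q[0])
s=ctrl.read_state();v=R.from_quat(s['ee_rot']).as_matrix()[:,1];print(s['tool_pos'],np.arctan2(v[1],v[0]),s['contact_force'],s['moment'])
E
python3 blue.py
```

```text
[np.int64(209), np.int64(209), np.int64(209), np.int64(208), np.int64(208), np.int64(208), np.int64(207), np.int64(207), np.int64(207), np.int64(206)]
[np.int64(212), np.int64(212), np.int64(212), np.int64(211), np.int64(211), np.int64(210), np.int64(210), np.int64(209), np.int64(208), np.int64(201)]
0 [213.3 212.8 212.4 211.9 211.5 211.  210.5 210.1 209.6 209.2] [243.30070793 213.93043018]
0.065 [210.3 210.  209.6 209.3 208.9 208.6 208.2 207.9 207.5 207.2] [243.1232391  210.84794963]
[0.55803918 0.17487031 0.16837335] -1.793094473020769 [-10.29895014   0.23263362  27.66844775] [-0.2711239   2.13542812  0.05138127]
```

Firm stop: the last 2 mm command raised the force by 11 N with only 0.4 mm of travel. The panel edge dropped 3 px, as predicted for home, and the tool angle is unchanged. Handing in while pressing.

```bash
python3 -c "
from rig import ctrl
print(ctrl.finish_job())"
```

```text
the job is handed in; nothing more can be done
None
```

The job is handed in with no verdict shown: the lever is at about -0.365 rad by my image estimate (idle mark -0.35), the slot was in line with the red ticks before pressing, and the arm holds the panel at its firm stop with about 27 N.

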